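# Swap chisel for level under the lift-out trays

### The job

The chisel work is done and the shelf board is to be checked: the spirit level lies at the bottom of the tool case under the two lift-out trays. Lift out both trays, keeping them level, and stand them on the rubber mat; lay the level lengthwise along the middle of the shelf board and put the chisel away flat on the floor of the case, lengthwise in its middle. Then put each tray back on the ledges in exactly the place it came from, and let go of everything.

Things in the scene. Friction and masses are not known exactly. Their poses are not given: they have to be found in the camera images.
- tool_case: Open plywood case with dark corner irons, fixed; outside 178 (x) x 308 (y, its length) x 58 mm high, walls 9, floor 6 mm. Origin: centre of its underside. A ledge 15 mm wide along each long inner wall, top 42 mm above the origin; 130 mm clear between the ledges, 290 mm inside length. The trays stand on the ledges, one at each end, gap between them, 7 mm play either way in x.
- socket_tray: Loose wooden tray, 146 (x) x 90 (y) x 30 mm high, with ten steel sockets fixed in it, 0.4 kg. Origin: centre of its underside. A centre board 12 mm thick along x rises as a handle (90 mm long) to 66 mm above the origin: grip it from above, closing along y, about 50 mm above the origin. Starts on the ledges at either end of the case, about 94 mm from its centre, x along the case's x.
- screw_tray: Loose wooden tray of the same size and handle as the socket tray (146 x 90 x 30 mm, handle board 12 mm thick in y, up to 66 mm), but with six compartments, one empty, the others with screws, plugs and nuts (fixed in it), 0.35 kg. Origin: centre of its underside. Starts on the ledges at the other end of the case.
- level: Orange and silver torpedo spirit level, 46 (x) x 230 (y) x 21 mm high. Origin: centre of its underside. Starts on the floor of the case, along the case's length, both ends under the trays, seen in the gap between them.
- chisel: Loose wood chisel with wooden handle on the worktop in front of the case, 27 (x) x 250 (y) x 31 mm high. Origin: centre of the underside of its extents. Handle 26 mm wide, 30 mm high, from y = 9 to 125 mm; blade points to -y. Grip the handle across x near y = 22 mm, close to its balance.
- mat: Dark grey ribbed rubber bench mat, 190 (x) x 250 (y) x 4 mm, fixed. Origin: centre of its underside. Room for both trays side by side along y. Left or right of the case.
- shelf_board: Bare wooden shelf board on two cleats, fixed, 110 (x) x 300 mm (y, its length), its top 36 mm above the origin. Origin: centre of the underside, on the worktop. On the other side of the case from the mat.

How it is judged:
By the outcome, as a careful person would: the job done as asked, in the order asked, and still so for the second after the job is handed in, with the robot touching nothing.
It also fails if it takes over 141 s, if anything falls off the work surface, if the arm or the gripper's body presses on something with over 40 N, if the wrist force passes 120 N, or if a joint passes its speed limit or range.

### The arm

A 6-joint arm with a two-finger parallel gripper is mounted at the origin on a cart in front of the work surface, level with it; the furniture and walls round the work are solid. World frame = base frame: x ahead of the robot, y to its left, z up, the work surface at z = 0. Lengths are in mm, angles in degrees, forces in N, time in s.
With the tool pointing down it reaches from about 350 to 850 mm from the base axis. Payload 8.1 kg.
Tool frame: the origin (TCP) lies midway between the tips of the shut fingers; the grasp point (between the pads) lies 19 mm behind it (r.pinch_z is the distance from the TCP to the grasp point, in mm); z points along the fingers, y is the line along which they close (so a half turn about z gives the same grasp; the last joint's range is limited). The gripper opens to 85 mm and grips with 20 to 120 N. Pads are 22 mm wide; open, the fingers measure 114 mm over their backs; the gripper's body (76 mm by 85 mm) begins 54 mm behind the grasp point. The pads swing forward as they close: fully open they stand 13 mm farther back than shut.
Start: joints at [-75.539, 7.471, 85.268, -0, 87.261, -4.893], TCP at [198.867, -566.089, 231.292] pointing down, gripper open.
Joint ranges: [-169.43, 169.43], [-51.17, 129.36], [1.28, 143.12], [-76.62, 256.62], [0, 156.53], [-152.29, 152.29]. Speed limits (degrees/s): [136.94, 136.94, 159.86, 180, 180, 180].

### API

Orientations are given as [roll, pitch, yaw] about the fixed x, y, z axes, in that order (R = Rz(yaw) Ry(pitch) Rx(roll)).
In Python, from bench import sensors, optics, job, r gives the robot as it stands.
- The arm moves only by the tool play_rows, never from a script. Its argument "motion" is a list that holds one entry, the list of rows, each a list of 6 numbers: the shift along the tool's x, y, z in cm, then the turn, a rotation vector about the tool's x, y, z in degrees. In form: [[[x, y, z, ax, ay, az], ...]]. A call has 1 to 5 rows; each row is the pose to reach, as a shift and turn from the pose commanded when the call began, along the tool's axes at that moment; what a row does not reach only later rows make up. A row lasts 1/10 s, in which the tool goes at most 50 mm and 8.59 degrees, less where a joint would pass 70% of its speed; a pose out of reach is approached as far as the arm can. A call with a gripper value outside its range is refused whole. "jaw" is the opening, from 0 (shut) to 1 (fully open), set as the call begins (left out, the last holds). The fingers move at their own pace and stop on an object; "squeeze" is the grip in N (left out, the last holds). Time passes only in rows, so rows that repeat a pose let the fingers close. It gives the time, the measured TCP pose, the force, the opening and the grip force at its end, in the units of the state.
- sensors.sense(): the state, without advancing time (a new reading comes with each control period).
- optics.snapshot(name): name is "scene" or "top"; returns a dict with "pixels" (420x560x3 uint8, red, green, blue), "mtx" (3x3 intrinsics, pixels), "R" (3x3) and "t" (3): a world point X has camera coordinates R X + t. Camera axes: x right, y down, z forward; pixel columns grow to the right and rows downward; lengths in mm; the calibration is good to about 2 mm. A picture is of the moment at which its call begins. There is no depth.
- job.hand_in(): hands the job in; it is judged then, once.
The state is a dict: "time": time; "joint_pos": joint angles; "qd": joint speeds; "joint_efforts": joint torques, N m; "tool_pos": TCP position; "tcp_rot": TCP orientation; "ft_force": force on the tool from outside, world axes, zero at the start; "wrist_torque": the same for the moment, N m; "finger_gap": finger opening in mm; "grip_force": force on a finger pad.
Only numpy, scipy, OpenCV 4.12 (cv2) and the standard library are available. Lean on these libraries where they do the work, as an engineer would, in place of code of your own. Each camera call takes 0.05 s, during which the arm holds its last target. There are 200 camera calls.

## Working session

There is one attempt and no reset: what is moved stays moved. The work goes in short steps, Python scripts to look and compute and a tool call to move; the robot and the scene stay as the last step left them, time stands still between calls to the robot, and variables do not carry over. Pictures are saved under pics/ and viewed, at most 14 in all, crops included, and the job is handed in when it is done.

Besides the shell and the picture viewer there is one more tool, called after "Request:" as a command line: name --argument value ..., lists and objects as JSON in quotes. play_rows: Moves the arm, as the interface text tells. Its arguments: {"type":"object","properties":{"motion":{"type":"array","items":{"type":"array","items":{"type":"array","items":{"type":"number"}}}},"jaw":{"type":"number"},"squeeze":{"type":"number"}},"required":["motion"]}

```bash
mkdir -p pics; ls
python3 - <<'E'
from bench import sensors, optics, r
import cv2,numpy as np
for n in("scene","top"):
    s=optics.snapshot(n); cv2.imwrite(f"pics/{n}0.png",s["pixels"][:,:,::-1])
    print(n,s["mtx"].round(1).tolist() if hasattr(s["mtx"],'round') else s["mtx"],(-np.array(s["R"]).T@np.array(s["t"])).round(0),np.array(s["R"]).round(3).tolist())
s=sensors.sense();print(s["time"],s["tool_pos"],s["tcp_rot"],s["finger_gap"])
E
```

```text
pics
scene [[437.2, 0.0, 282.7], [0.0, 437.2, 207.2], [0.0, 0.0, 1.0]] [-394.  633.  697.] [[-0.558, -0.83, -0.011], [-0.409, 0.286, -0.867], [0.722, -0.479, -0.499]]
top [[518.8, 0.0, 280.7], [0.0, 518.8, 207.0], [0.0, 0.0, 1.0]] [ 300.   20. 1330.] [[-0.017, -1.0, 0.0], [-0.981, 0.017, -0.191], [0.191, -0.003, -0.982]]
0.1 [ 198.74063865 -565.60773745  230.34470259] [-1.79904562e+02 -8.30589687e-03  1.93549163e+01] 85.45683302415452
```

View pics/scene0.png

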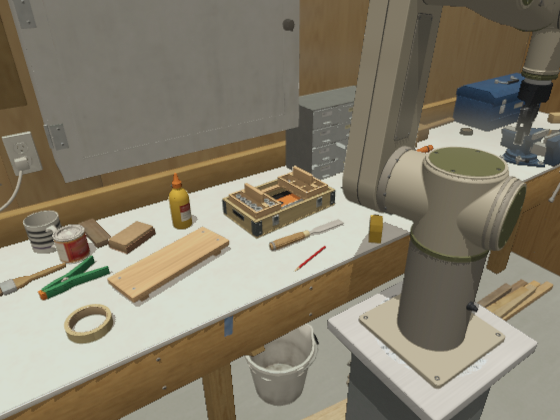

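View pics/top0.png

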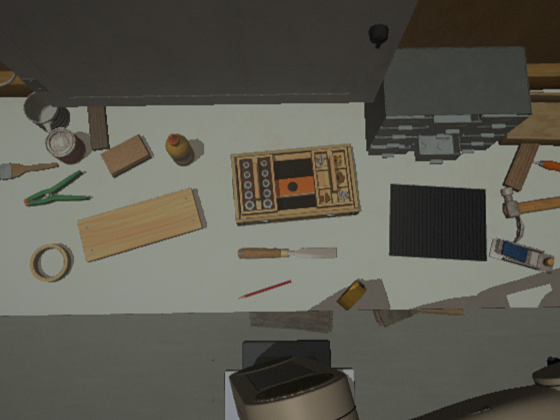

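The scene view shows the case in the middle (about 280,203), with the chisel in front of it. The top view shows the case at (295,184), the socket tray to its left, the screw tray to its right, the chisel at (287,253), the board at (140,225) and the mat at (438,222).

```bash
cat > h.py <<'E'
import numpy as np, cv2
from bench import sensors, optics, r
def w(s,uv,z):
    R=np.array(s["R"]);t=np.array(s["t"]);c=-R.T@t
    d=R.T@np.linalg.solve(np.array(s["mtx"]),np.array([uv[0],uv[1],1.]))
    return c+d*(z-c[2])/d[2]
def rect(s,mask,z):
    n,l,st,_=cv2.connectedComponentsWithStats(mask.astype(np.uint8))
    k=1+np.argmax(st[1:,4]); ys,xs=np.nonzero(l==k)
    P=np.array([w(s,(u,v),z)[:2] for u,v in zip(xs,ys)],np.float32)
    return cv2.minAreaRect(P)
def crop(s,x0,y0,x1,y1,f,name):
    cv2.imwrite(name,cv2.resize(s["pixels"][y0:y1,x0:x1,::-1],None,fx=f,fy=f,interpolation=cv2.INTER_CUBIC))
E
python3 - <<'E'
from h import *
s=optics.snapshot("top");p=s["pixels"].astype(int);hsv=cv2.cvtColor(s["pixels"],cv2.COLOR_RGB2HSV)
def reg(m,x0,y0,x1,y1):
    o=np.zeros_like(m);o[y0:y1,x0:x1]=m[y0:y1,x0:x1];return o
wood=(hsv[...,1]>70)
print("board",rect(s,reg(wood,70,183,210,268),36))
print("mat",rect(s,reg(hsv[...,2]<85,375,170,500,275),4))
print("chisel handle",rect(s,reg(wood,230,240,345,265),15))
print("chisel all",rect(s,reg(wood|(hsv[...,2]<170),230,240,345,265),10))
crop(s,225,140,365,265,5,"pics/c1.png")
E
```

```text
board ((514.0994873046875, 372.4147644042969), (110.1212387084961, 299.32733154296875), 15.918957710266113)
mat ((513.2484130859375, -390.06451416015625), (249.4387969970703, 188.37986755371094), 85.65718078613281)
chisel handle ((439.1885986328125, 59.60538864135742), (116.80227661132812, 22.884815216064453), 89.03398132324219)
chisel all ((440.12176513671875, 1.0532379150390625), (291.8380432128906, 61.28447341918945), 89.03421020507812)
```

View pics/c1.png

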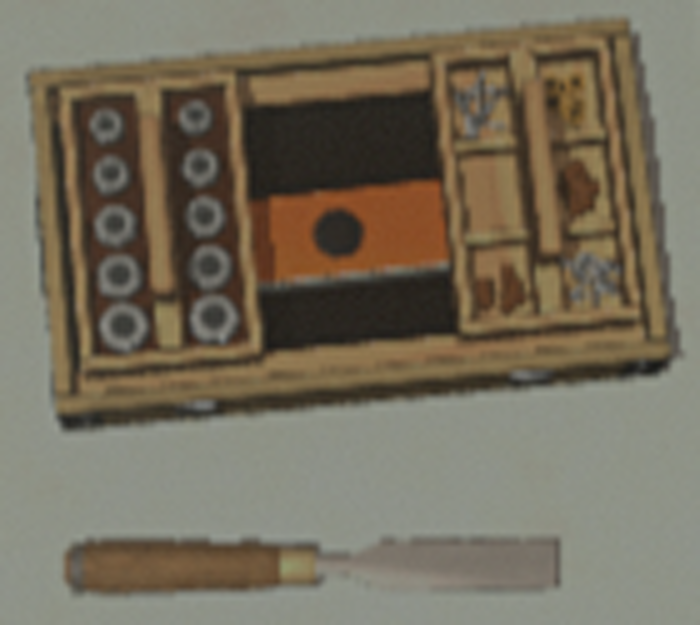

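The crop shows the case at a slight positive yaw with a gap between the trays. Tray corners are at (62,88), (237,72), (262,355) and (85,370) for the socket tray, and (432,52), (605,37), (638,322) and (462,335) for the screw tray. The chisel runs from u=65 (butt) to u=558 (tip).

Run:
```python
from h import *
s=optics.snapshot("top")
f=lambda u,v,z: w(s,(225+(u+.5)/5-.5,140+(v+.5)/5-.5),z)[:2]
def rr(name,pts,z):
    P=np.array([f(u,v,z) for u,v in pts]);c=P.mean(0)
    e=[np.linalg.norm(P[i]-P[(i+1)%4]) for i in range(4)]
    d=(P[0]+P[3]-P[1]-P[2]); d2=(P[0]+P[1]-P[2]-P[3])
    print(name,c.round(1),np.round(e,1),"yaw",np.degrees(np.arctan2(-d[0],d[1])).round(2),np.degrees(np.arctan2(d2[1],d2[0])).round(2))
rr("case rim",[(28,72),(630,20),(680,350),(58,402)],58)
rr("socket",[(62,88),(237,72),(262,355),(85,370)],72)
rr("screw",[(432,52),(605,37),(638,322),(462,335)],72)
rr("socket handle",[(135,88),(158,86),(178,295),(152,297)],108)
rr("screw handle",[(510,55),(533,53),(562,257),(536,259)],108)
# level edges seen in the gap (z=27)
rr("level",[(250,203),(440,180),(448,266),(262,282)],27)
print("chisel",f(65,567,15),f(558,562,2))
T=np.array([198.7,-565.6])
```

```text
case rim [613.  -20.5] [308.8 173.1 311.1 171.5] yaw 4.03 5.47
socket [605.5  73.8] [ 88.5 145.7  87.5 144.9] yaw 4.22 4.26
screw [ 620.3 -112.6] [ 87.9 147.5  87.4 146.2] yaw 3.76 4.11
socket handle [611.3  74.9] [ 11.3 105.   12.5 104.8] yaw 3.85 4.47
screw handle [ 626.  -109.8] [ 11.3 103.2  12.6 103.1] yaw 3.85 5.41
level [608.  -21.5] [99.1 45.8 96.  42.2] yaw 5.12 5.46
chisel [439.02798003 126.61053846] [ 438.70984359 -125.11968744]
```

```bash
cat > plan.py <<'E'
import sys, math
# usage: plan.py "x,y,z,yaw" "x,y,z,yaw,step" ... first = commanded start; prints calls of <=5 rows
P=[list(map(float,a.split(','))) for a in sys.argv[1:]]
cur=P[0][:4]
for p in P[1:]:
    st=p[4] if len(p)>4 else 40; tgt=p[:4]
    d=[b-a for a,b in zip(cur,tgt)]
    n=max(1,math.ceil(max(math.hypot(*d[:3])/st,abs(d[3])/8)))
    rows=[[cur[i]+d[i]*k/n for i in range(4)] for k in range(1,n+1)]
    print("->",tgt)
    for b in range(0,n,5):
        out=[]
        for q in rows[b:b+5]:
            c,s=math.cos(math.radians(cur[3])),math.sin(math.radians(cur[3]))
            dx,dy=q[0]-cur[0],q[1]-cur[1]
            out.append([round((c*dx+s*dy)/10,2),round((s*dx-c*dy)/10,2),round((cur[2]-q[2])/10,2),0,0,round(cur[3]-q[3],1)])
        print(str([out]).replace(' ',''))
        cur=rows[min(b+4,n-1)]
E
python3 plan.py 198.9,-566.1,231.3,19.36 620.3,-111.9,180,4.4,48 620.3,-111.9,73,4.4,36
```

```text
-> [620.3, -111.9, 180.0, 4.4]
[[[4.22,-2.22,0.39,0,0,1.2],[8.43,-4.44,0.79,0,0,2.3],[12.65,-6.67,1.18,0,0,3.5],[16.87,-8.89,1.58,0,0,4.6],[21.08,-11.11,1.97,0,0,5.8]]]
[[[3.97,-2.63,0.39,0,0,1.2],[7.94,-5.27,0.79,0,0,2.3],[11.92,-7.9,1.18,0,0,3.5],[15.89,-10.53,1.58,0,0,4.6],[19.86,-13.17,1.97,0,0,5.8]]]
[[[3.69,-3.02,0.39,0,0,1.2],[7.38,-6.04,0.79,0,0,2.3],[11.07,-9.05,1.18,0,0,3.5]]]
-> [620.3, -111.9, 73.0, 4.4]
[[[-0.0,0.0,3.57,0,0,0.0],[-0.0,0.0,7.13,0,0,0.0],[-0.0,0.0,10.7,0,0,0.0]]]
```

Request:
play_rows --motion '[[[4.22,-2.22,0.39,0,0,1.2],[8.43,-4.44,0.79,0,0,2.3],[12.65,-6.67,1.18,0,0,3.5],[16.87,-8.89,1.58,0,0,4.6],[21.08,-11.11,1.97,0,0,5.8]]]' --jaw 0.6

```text
time: 0.7
tool_pos: [361.8, -389.8, 211.3]
tcp_rot: [180.0, -0.0, 13.5]
ft_force: [0.9, -1.7, -0.1]
finger_gap: 51.0
grip_force: 0.0
```

Request:
play_rows --motion '[[[3.97,-2.63,0.39,0,0,1.2],[7.94,-5.27,0.79,0,0,2.3],[11.92,-7.9,1.18,0,0,3.5],[15.89,-10.53,1.58,0,0,4.6],[19.86,-13.17,1.97,0,0,5.8]]]'

```text
time: 1.2
tool_pos: [524.2, -215.1, 191.7]
tcp_rot: [180.0, -0.0, 7.7]
ft_force: [0.5, -0.1, -0.7]
finger_gap: 51.6
grip_force: 0.0
```

Request:
play_rows --motion '[[[3.69,-3.02,0.39,0,0,1.2],[7.38,-6.04,0.79,0,0,2.3],[11.07,-9.05,1.18,0,0,3.5],[11.07,-9.05,1.18,0,0,3.4],[11.07,-9.05,1.18,0,0,3.4]]]'

```text
time: 1.7
tool_pos: [620.7, -111.0, 179.1]
tcp_rot: [-180.0, 0.1, 4.5]
ft_force: [-0.5, -0.7, 0.7]
finger_gap: 51.1
grip_force: 0.0
```

Request:
play_rows --motion '[[[0,0,3.5,0,0,0],[0,0,7,0,0,0],[0,0,10.7,0,0,0],[0,0,10.7,0,0,0]]]'

```text
time: 2.1
tool_pos: [615.3, -112.4, 66.8]
tcp_rot: [-179.8, 0.6, 4.3]
ft_force: [-0.6, 0.3, -0.9]
finger_gap: 51.2
grip_force: 0.0
```

Request:
play_rows --motion '[[[0,0,0,0,0,0],[0,0,0,0,0,0],[0,0,0,0,0,0],[0,0,0,0,0,0],[0,0,0,0,0,0]]]' --jaw 0 --squeeze 60

```text
time: 2.6
tool_pos: [622.6, -113.3, 76.5]
tcp_rot: [179.9, -0.3, 4.3]
ft_force: [-2.3, -1.3, 5.8]
finger_gap: 11.7
grip_force: 59.0
```

Run:
```python
from h import *
s=optics.snapshot("scene");crop(s,210,160,350,240,5,"pics/g1.png");print({k:np.round(v,1).tolist() for k,v in sensors.sense().items()})
```

```text
{'time': 2.6, 'joint_pos': [-14.9, 19.0, 88.6, -0.0, 72.1, 70.7], 'qd': [-0.1, 0.0, -0.1, -0.0, -0.1, -0.1], 'joint_efforts': [1.7, -59.2, -43.3, 0.7, -0.4, -0.0], 'tool_pos': [622.6, -113.3, 76.5], 'tcp_rot': [179.9, -0.3, 4.3], 'ft_force': [-2.5, -2.5, 6.7], 'wrist_torque': [-0.1, 0.2, 0.0], 'grip_force': 59.0, 'finger_gap': 11.2}
```

View pics/g1.png

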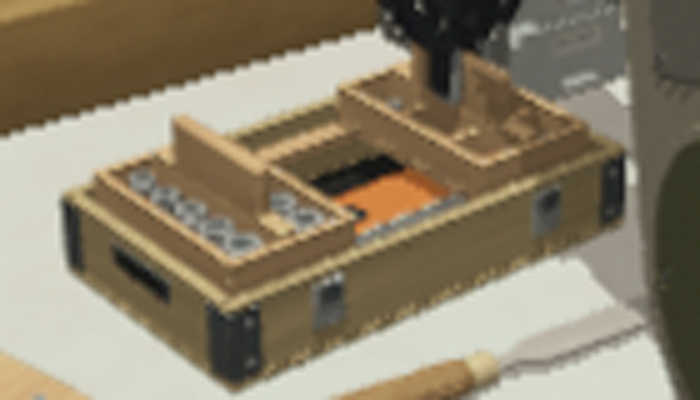

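The crop shows the gripper holding the screw tray handle at (445,80), with both trays still seated. I'll let it settle, then lift gently.

Request:
play_rows --motion '[[[0,0,0,0,0,0],[0,0,0,0,0,0],[0,0,0,0,0,0],[0,0,0,0,0,0]]]'

```text
time: 3.05
tool_pos: [622.5, -113.3, 76.5]
tcp_rot: [179.9, -0.3, 4.3]
ft_force: [-1.9, -2.3, 7.9]
finger_gap: 10.9
grip_force: 59.0
```

Request:
play_rows --motion '[[[0,0,-0.3,0,0,0],[0,0,-1,0,0,0],[0,0,-2,0,0,0],[0,0,-3,0,0,0],[0,0,-4,0,0,0]]]'

```text
time: 3.55
tool_pos: [620.8, -112.2, 114.3]
tcp_rot: [180.0, -0.0, 4.4]
ft_force: [0.8, -0.3, -3.9]
finger_gap: 11.3
grip_force: 58.4
```

Request:
play_rows --motion '[[[0,0,-1,0,0,0],[0,0,-2,0,0,0],[0,0,-2.7,0,0,0],[0,0,-3,0,0,0],[0,0,-3,0,0,0]]]'

```text
time: 4.05
tool_pos: [620.9, -112.3, 143.7]
tcp_rot: [180.0, -0.0, 4.4]
ft_force: [0.1, -0.7, -4.4]
finger_gap: 11.1
grip_force: 58.4
```

```bash
python3 plan.py 620.3,-111.9,143,4.4 508.7,-449.8,143,-4.3,28 508.7,-449.8,35,-4.3,20
```

```text
-> [508.7, -449.8, 143.0, -4.3]
[[[-1.06,2.53,0.0,0,0,0.7],[-2.11,5.05,0.0,0,0,1.3],[-3.17,7.58,0.0,0,0,2.0],[-4.22,10.1,0.0,0,0,2.7],[-5.28,12.63,0.0,0,0,3.3]]]
[[[-0.91,2.58,0.0,0,0,0.7],[-1.81,5.17,0.0,0,0,1.3],[-2.72,7.75,0.0,0,0,2.0],[-3.62,10.33,0.0,0,0,2.7],[-4.53,12.92,0.0,0,0,3.3]]]
[[[-0.75,2.63,0.0,0,0,0.7],[-1.51,5.26,0.0,0,0,1.3],[-2.26,7.89,0.0,0,0,2.0]]]
-> [508.7, -449.8, 35.0, -4.3]
[[[0.0,-0.0,1.8,0,0,0.0],[0.0,-0.0,3.6,0,0,0.0],[0.0,-0.0,5.4,0,0,0.0],[0.0,0.0,7.2,0,0,0.0],[0.0,0.0,9.0,0,0,0.0]]]
[[[0.0,-0.0,1.8,0,0,0.0]]]
```

Request:
play_rows --motion '[[[-1.06,2.53,0,0,0,0.7],[-2.11,5.05,0,0,0,1.3],[-3.17,7.58,0,0,0,2.0],[-4.22,10.1,0,0,0,2.7],[-5.28,12.63,0,0,0,3.3]]]'

```text
time: 4.55
tool_pos: [576.7, -242.9, 142.2]
tcp_rot: [-180.0, 0.1, 1.0]
ft_force: [0.5, 0.2, -4.3]
finger_gap: 11.3
grip_force: 58.8
```

Request:
play_rows --motion '[[[-0.91,2.58,0,0,0,0.7],[-1.81,5.17,0,0,0,1.3],[-2.72,7.75,0,0,0,2.0],[-3.62,10.33,0,0,0,2.7],[-4.53,12.92,0,0,0,3.3]]]'

```text
time: 5.05
tool_pos: [533.8, -372.9, 142.1]
tcp_rot: [-179.9, 0.1, -2.3]
ft_force: [0.2, -0.4, -3.8]
finger_gap: 11.0
grip_force: 58.9
```

Request:
play_rows --motion '[[[-0.75,2.63,0,0,0,0.7],[-1.51,5.26,0,0,0,1.3],[-2.26,7.89,0,0,0,2.0],[-2.26,7.89,0,0,0,2.0],[-2.26,7.89,0,0,0,2.0]]]'

```text
time: 5.55
tool_pos: [508.3, -450.3, 142.0]
tcp_rot: [-179.9, 0.1, -4.3]
ft_force: [0.3, 0.0, -4.3]
finger_gap: 10.9
grip_force: 59.3
```

Request:
play_rows --motion '[[[0,0,1.5,0,0,0],[0,0,3.5,0,0,0],[0,0,5.5,0,0,0],[0,0,7.2,0,0,0],[0,0,8.5,0,0,0]]]'

```text
time: 6.05
tool_pos: [508.6, -448.5, 55.4]
tcp_rot: [-179.9, 0.1, -4.2]
ft_force: [-0.0, 1.2, -3.7]
finger_gap: 11.3
grip_force: 59.3
```

Request:
play_rows --motion '[[[0,0,0.7,0,0,0],[0,0,1.3,0,0,0],[0,0,1.8,0,0,0],[0,0,2.1,0,0,0],[0,0,2.1,0,0,0]]]'

```text
time: 6.55
tool_pos: [509.5, -450.7, 38.6]
tcp_rot: [179.9, -0.1, -4.2]
ft_force: [-2.0, 1.2, 0.5]
finger_gap: 11.4
grip_force: 60.0
```

Request:
play_rows --motion '[[[0,0,0,0,0,0],[0,0,0,0,0,0],[0,0,0,0,0,0],[0,0,0,0,0,0],[0,0,0,0,0,0]]]' --jaw 0.6

```text
time: 7.05
tool_pos: [509.0, -450.2, 37.2]
tcp_rot: [180.0, -0.0, -4.2]
ft_force: [-0.5, -0.7, -1.0]
finger_gap: 51.6
grip_force: 0.0
```

Request:
play_rows --motion '[[[0,0,-1,0,0,0],[0,0,-3,0,0,0],[0,0,-6,0,0,0],[0,0,-9,0,0,0],[0,0,-11,0,0,0]]]'

```text
time: 7.55
tool_pos: [509.8, -450.9, 150.9]
tcp_rot: [179.9, -0.2, -4.2]
ft_force: [0.5, -0.4, 0.0]
finger_gap: 51.6
grip_force: 0.0
```

```bash
python3 plan.py 508.7,-449.8,147,-4.3 605.5,73.8,147,4.4,45; python3 plan.py 605.5,73.8,147,4.4 513.7,-330.2,147,-4.3,28
```

```text
-> [605.5, 73.8, 147.0, 4.4]
[[[0.48,-4.41,0.0,0,0,-0.7],[0.95,-8.82,0.0,0,0,-1.5],[1.43,-13.23,0.0,0,0,-2.2],[1.91,-17.65,0.0,0,0,-2.9],[2.39,-22.06,0.0,0,0,-3.6]]]
[[[0.76,-4.37,0.0,0,0,-0.7],[1.51,-8.75,0.0,0,0,-1.4],[2.27,-13.12,0.0,0,0,-2.2],[3.02,-17.49,0.0,0,0,-2.9],[3.78,-21.86,0.0,0,0,-3.6]]]
[[[1.03,-4.32,0.0,0,0,-0.7],[2.06,-8.63,0.0,0,0,-1.4]]]
-> [513.7, -330.2, 147.0, -4.3]
[[[-0.82,2.64,0.0,0,0,0.6],[-1.63,5.28,0.0,0,0,1.2],[-2.45,7.92,0.0,0,0,1.7],[-3.27,10.55,0.0,0,0,2.3],[-4.08,13.19,0.0,0,0,2.9]]]
[[[-0.68,2.68,0.0,0,0,0.6],[-1.36,5.35,0.0,0,0,1.2],[-2.05,8.03,0.0,0,0,1.7],[-2.73,10.71,0.0,0,0,2.3],[-3.41,13.38,0.0,0,0,2.9]]]
[[[-0.55,2.71,0.0,0,0,0.6],[-1.09,5.41,0.0,0,0,1.2],[-1.64,8.12,0.0,0,0,1.7],[-2.18,10.83,0.0,0,0,2.3],[-2.73,13.54,0.0,0,0,2.9]]]
```

Request:
play_rows --motion '[[[0.48,-4.41,0,0,0,-0.7],[0.95,-8.82,0,0,0,-1.5],[1.43,-13.23,0,0,0,-2.2],[1.91,-17.65,0,0,0,-2.9],[2.39,-22.06,0,0,0,-3.6]]]'

```text
time: 8.05
tool_pos: [549.4, -230.3, 148.2]
tcp_rot: [180.0, -0.1, -0.6]
ft_force: [1.4, -0.5, 0.0]
finger_gap: 51.0
grip_force: 0.0
```

Request:
play_rows --motion '[[[0.76,-4.37,0,0,0,-0.7],[1.51,-8.75,0,0,0,-1.4],[2.27,-13.12,0,0,0,-2.2],[3.02,-17.49,0,0,0,-2.9],[3.78,-21.86,0,0,0,-3.6]]]'

```text
time: 8.55
tool_pos: [589.7, -12.0, 148.3]
tcp_rot: [180.0, -0.1, 3.0]
ft_force: [0.9, -0.1, 1.0]
finger_gap: 50.9
grip_force: 0.0
```

Request:
play_rows --motion '[[[1.03,-4.32,0,0,0,-0.7],[1.8,-7.5,0,0,0,-1.3],[2.06,-8.63,0,0,0,-1.5],[2.06,-8.63,0,0,0,-1.5],[2.06,-8.63,0,0,0,-1.5]]]'

```text
time: 9.05
tool_pos: [605.5, 72.6, 147.4]
tcp_rot: [180.0, -0.0, 4.4]
ft_force: [0.7, -0.1, -0.0]
finger_gap: 51.1
grip_force: 0.0
```

Request:
play_rows --motion '[[[0,0,2,0,0,0],[0,0,4,0,0,0],[0,0,6,0,0,0],[0,0,7.1,0,0,0],[0,0,7.1,0,0,0]]]'

```text
time: 9.55
tool_pos: [604.0, 72.0, 74.1]
tcp_rot: [180.0, 0.2, 4.4]
ft_force: [-0.3, -0.7, 0.6]
finger_gap: 51.4
grip_force: 0.0
```

Request:
play_rows --motion '[[[0,0,0,0,0,0],[0,0,0,0,0,0],[0,0,0,0,0,0]]]'

```text
time: 9.85
tool_pos: [606.5, 73.4, 77.5]
tcp_rot: [180.0, -0.1, 4.5]
ft_force: [-0.3, -0.3, -0.1]
finger_gap: 51.6
grip_force: 0.0
```

Request:
play_rows --motion '[[[0,0,0,0,0,0],[0,0,0,0,0,0],[0,0,0,0,0,0],[0,0,0,0,0,0],[0,0,0,0,0,0]]]' --jaw 0

```text
time: 10.35
tool_pos: [605.7, 73.8, 76.5]
tcp_rot: [-180.0, -0.0, 4.5]
ft_force: [-0.7, 2.2, 4.1]
finger_gap: 11.0
grip_force: 59.6
```

Request:
play_rows --motion '[[[0,0,0,0,0,0],[0,0,0,0,0,0],[0,0,0,0,0,0]]]'

```text
time: 10.65
tool_pos: [605.7, 73.8, 76.5]
tcp_rot: [-180.0, -0.0, 4.5]
ft_force: [-1.3, 2.7, 5.7]
finger_gap: 10.8
grip_force: 59.8
```

Request:
play_rows --motion '[[[0,0,-0.3,0,0,0],[0,0,-1.2,0,0,0],[0,0,-2.4,0,0,0],[0,0,-3.8,0,0,0],[0,0,-5.2,0,0,0]]]'

```text
time: 11.15
tool_pos: [605.7, 73.4, 129.6]
tcp_rot: [180.0, -0.0, 4.4]
ft_force: [0.1, -0.7, -3.9]
finger_gap: 11.5
grip_force: 58.4
```

Request:
play_rows --motion '[[[0,0,-1,0,0,0],[0,0,-1.7,0,0,0],[0,0,-1.9,0,0,0],[0,0,-1.9,0,0,0]]]'

```text
time: 11.55
tool_pos: [605.6, 73.5, 147.3]
tcp_rot: [180.0, -0.0, 4.5]
ft_force: [0.2, 0.6, -5.1]
finger_gap: 11.3
grip_force: 58.5
```

Request:
play_rows --motion '[[[-0.82,2.64,0,0,0,0.6],[-1.63,5.28,0,0,0,1.2],[-2.45,7.92,0,0,0,1.7],[-3.27,10.55,0,0,0,2.3],[-4.08,13.19,0,0,0,2.9]]]'

```text
time: 12.05
tool_pos: [574.1, -62.0, 146.0]
tcp_rot: [-180.0, 0.1, 1.5]
ft_force: [0.9, -0.1, -5.7]
finger_gap: 11.1
grip_force: 59.3
```

Request:
play_rows --motion '[[[-0.68,2.68,0,0,0,0.6],[-1.36,5.35,0,0,0,1.2],[-2.05,8.03,0,0,0,1.7],[-2.73,10.71,0,0,0,2.3],[-3.41,13.38,0,0,0,2.9]]]'

```text
time: 12.55
tool_pos: [543.7, -196.6, 146.1]
tcp_rot: [-180.0, 0.1, -1.4]
ft_force: [1.3, -0.6, -5.0]
finger_gap: 11.4
grip_force: 59.3
```

Request:
play_rows --motion '[[[-0.55,2.71,0,0,0,0.6],[-1.09,5.41,0,0,0,1.2],[-1.64,8.12,0,0,0,1.7],[-2.18,10.83,0,0,0,2.3],[-2.73,13.54,0,0,0,2.9]]]'

```text
time: 13.05
tool_pos: [513.3, -331.3, 146.0]
tcp_rot: [-179.9, 0.1, -4.3]
ft_force: [0.7, -0.3, -4.4]
finger_gap: 11.0
grip_force: 59.3
```

Request:
play_rows --motion '[[[0,0,0,0,0,0],[0,0,1.5,0,0,0],[0,0,3.5,0,0,0],[0,0,5.5,0,0,0],[0,0,7.5,0,0,0]]]'

```text
time: 13.55
tool_pos: [513.7, -328.7, 69.5]
tcp_rot: [-179.9, 0.1, -4.2]
ft_force: [0.1, -0.0, -4.7]
finger_gap: 10.9
grip_force: 59.9
```

Request:
play_rows --motion '[[[0,0,1.5,0,0,0],[0,0,2.4,0,0,0],[0,0,3,0,0,0],[0,0,3.5,0,0,0],[0,0,3.5,0,0,0]]]'

```text
time: 14.05
tool_pos: [514.9, -330.9, 38.5]
tcp_rot: [180.0, -0.1, -4.2]
ft_force: [-3.8, 3.6, 1.3]
finger_gap: 11.3
grip_force: 60.7
```

Request:
play_rows --motion '[[[0,0,0,0,0,0],[0,0,0,0,0,0]]]'

```text
time: 14.25
tool_pos: [514.9, -330.9, 38.5]
tcp_rot: [180.0, -0.1, -4.2]
ft_force: [-2.0, 3.7, 6.0]
finger_gap: 11.1
grip_force: 61.1
```

Commanded pose is now (513.7, -330.2, 37, -4.3). I'll release, rise and look.

Request:
play_rows --motion '[[[0,0,0,0,0,0],[0,0,0,0,0,0],[0,0,0,0,0,0],[0,0,0,0,0,0],[0,0,0,0,0,0]]]' --jaw 0.6

```text
time: 14.75
tool_pos: [514.2, -330.7, 37.1]
tcp_rot: [180.0, -0.0, -4.3]
ft_force: [0.0, -0.2, -0.5]
finger_gap: 51.5
grip_force: 0.0
```

Request:
play_rows --motion '[[[0,0,-1,0,0,0],[0,0,-3,0,0,0],[0,0,-6,0,0,0],[0,0,-9,0,0,0],[0,0,-11,0,0,0]]]'

```text
time: 15.25
tool_pos: [515.0, -331.3, 150.7]
tcp_rot: [179.9, -0.2, -4.2]
ft_force: [0.5, -0.6, 0.5]
finger_gap: 51.3
grip_force: 0.0
```

```bash
python3 - <<'E'
from h import *
s=optics.snapshot("top");crop(s,225,140,505,270,2.85,"pics/t2.png")
hsv=cv2.cvtColor(s["pixels"],cv2.COLOR_RGB2HSV)
m=np.zeros(hsv.shape[:2],bool);m[140:235,225:365]=1
hh=hsv[...,0][m&(hsv[...,1]>120)]; 
o=m&(hsv[...,1]>175)&(hsv[...,0]<14)
print(o.sum(),rect(s,o,27))
E
python3 plan.py 513.7,-330.2,147,-4.3 609,-20.5,147,94.4,48
```

```text
908 ((609.8299560546875, -20.615951538085938), (41.83972930908203, 215.74139404296875), 5.52332878112793)
-> [609.0, -20.5, 147.0, 94.4]
[[[0.55,-2.43,0.0,0,0,-7.6],[1.1,-4.86,0.0,0,0,-15.2],[1.66,-7.29,0.0,0,0,-22.8],[2.21,-9.72,0.0,0,0,-30.4],[2.76,-12.15,0.0,0,0,-38.0]]]
[[[1.93,-1.58,0.0,0,0,-7.6],[3.86,-3.15,0.0,0,0,-15.2],[5.79,-4.73,0.0,0,0,-22.8],[7.72,-6.31,0.0,0,0,-30.4],[9.65,-7.88,0.0,0,0,-38.0]]]
[[[2.49,-0.06,0.0,0,0,-7.6],[4.98,-0.11,0.0,0,0,-15.2],[7.48,-0.17,0.0,0,0,-22.8]]]
```

View pics/t2.png

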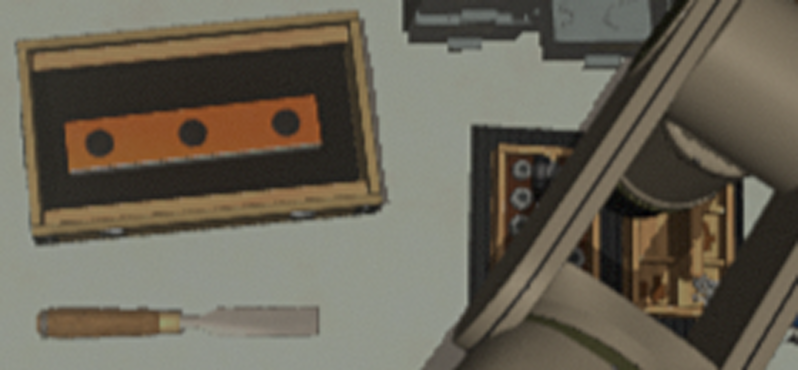

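The picture shows the case emptied of trays, with the level lying centred at (193,133) and the chisel in front. The trays are side by side on the mat, partly hidden by the arm.

Request:
play_rows --motion '[[[0.55,-2.43,0,0,0,-7.6],[1.1,-4.86,0,0,0,-15.2],[1.66,-7.29,0,0,0,-22.8],[2.21,-9.72,0,0,0,-30.4],[2.76,-12.15,0,0,0,-38]]]' --jaw 0.75

```text
time: 15.8
tool_pos: [550.9, -210.5, 147.6]
tcp_rot: [180.0, -0.0, 34.1]
ft_force: [-1.4, -0.5, -0.4]
finger_gap: 64.1
grip_force: 0.0
```

Request:
play_rows --motion '[[[1.93,-1.58,0,0,0,-7.6],[3.86,-3.15,0,0,0,-15.2],[5.79,-4.73,0,0,0,-22.8],[7.72,-6.31,0,0,0,-30.4],[9.65,-7.88,0,0,0,-38]]]'

```text
time: 16.3
tool_pos: [587.4, -91.3, 147.6]
tcp_rot: [180.0, -0.0, 72.1]
ft_force: [0.8, -0.2, -0.0]
finger_gap: 63.9
grip_force: 0.0
```

Request:
play_rows --motion '[[[2.49,-0.06,0,0,0,-7.6],[4.98,-0.11,0,0,0,-15.2],[7.48,-0.17,0,0,0,-22.9],[7.48,-0.17,0,0,0,-23.9],[7.48,-0.17,0,0,0,-23.9]]]'

```text
time: 16.8
tool_pos: [609.0, -20.4, 147.3]
tcp_rot: [180.0, 0.0, 95.7]
ft_force: [0.6, -0.1, -0.5]
finger_gap: 64.0
grip_force: 0.0
```

Request:
play_rows --motion '[[[0,0,3,0,0,0],[0,0,6,0,0,0],[0,0,8.5,0,0,0],[0,0,10,0,0,0],[0,0,10,0,0,0]]]'

```text
time: 17.3
tool_pos: [606.8, -21.4, 44.5]
tcp_rot: [-179.7, -0.0, 95.5]
ft_force: [-0.7, -0.3, 0.2]
finger_gap: 64.2
grip_force: 0.0
```

Request:
play_rows --motion '[[[0,0,1.5,0,0,0],[0,0,2.8,0,0,0],[0,0,3.6,0,0,0],[0,0,3.9,0,0,0],[0,0,3.9,0,0,0]]]'

```text
time: 17.8
tool_pos: [608.6, -20.6, 7.5]
tcp_rot: [-179.9, -0.0, 95.7]
ft_force: [0.3, -0.2, 0.2]
finger_gap: 64.4
grip_force: 0.0
```

Request:
play_rows --motion '[[[0,0,0,0,0,0],[0,0,0,0,0,0],[0,0,0,0,0,0],[0,0,0,0,0,0],[0,0,0,0,0,0]]]' --jaw 0

```text
time: 18.3
tool_pos: [609.7, -20.8, 9.0]
tcp_rot: [179.9, 0.0, 95.7]
ft_force: [-0.3, 0.1, 6.5]
finger_gap: 44.7
grip_force: 64.0
```

```bash
python3 - <<'E'
from h import *
s=optics.snapshot("scene");crop(s,210,150,350,240,5,"pics/g3.png");print({k:np.round(v,1).tolist() for k,v in sensors.sense().items()})
E
python3 plan.py 609,-20.5,147,95.5 514,372.5,147,105.9,35
```

```text
{'time': 18.4, 'joint_pos': [-6.8, 20.9, 94.1, 0.0, 65.0, -12.4], 'qd': [-0.1, -0.0, -0.1, -0.1, 0.1, -0.0], 'joint_efforts': [-0.2, -58.8, -40.9, -0.0, -0.2, 0.0], 'tool_pos': [609.7, -20.8, 9.1], 'tcp_rot': [179.9, 0.0, 95.7], 'ft_force': [-0.1, 0.5, 5.5], 'wrist_torque': [0.0, 0.2, 0.0], 'grip_force': 64.0, 'finger_gap': 44.5}
-> [514.0, 372.5, 147.0, 105.9]
[[[3.34,-0.47,0.0,0,0,-0.9],[6.67,-0.95,0.0,0,0,-1.7],[10.01,-1.42,0.0,0,0,-2.6],[13.34,-1.9,0.0,0,0,-3.5],[16.68,-2.37,0.0,0,0,-4.3]]]
[[[3.36,-0.22,0.0,0,0,-0.9],[6.72,-0.44,0.0,0,0,-1.7],[10.09,-0.66,0.0,0,0,-2.6],[13.45,-0.88,0.0,0,0,-3.5],[16.81,-1.1,0.0,0,0,-4.3]]]
[[[3.37,0.03,0.0,0,0,-0.9],[6.74,0.07,0.0,0,0,-1.7]]]
```

View pics/g3.png

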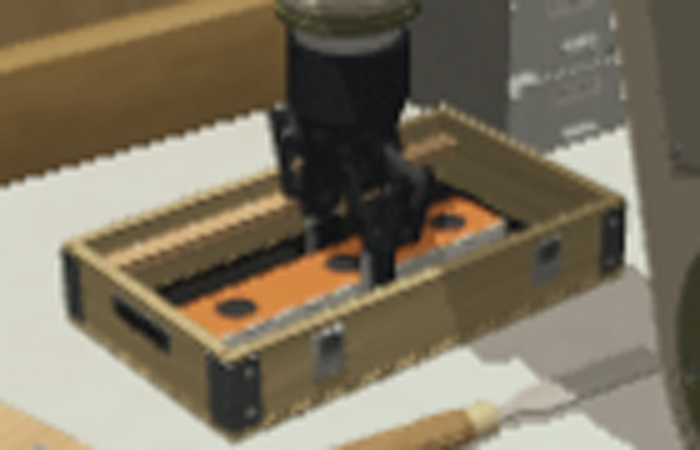

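The level is gripped at its centre at (355,262) in the crop. Next I lift it and carry it to the board.

Request:
play_rows --motion '[[[0,0,-0.5,0,0,0],[0,0,-2,0,0,0],[0,0,-4,0,0,0],[0,0,-6,0,0,0],[0,0,-8,0,0,0]]]'

```text
time: 18.85
tool_pos: [608.7, -20.7, 89.5]
tcp_rot: [-180.0, -0.0, 95.7]
ft_force: [0.4, 0.3, -2.1]
finger_gap: 44.3
grip_force: 63.0
```

Request:
play_rows --motion '[[[0,0,-2,0,0,0],[0,0,-3.5,0,0,0],[0,0,-4,0,0,0],[0,0,-4,0,0,0]]]'

```text
time: 19.25
tool_pos: [609.5, -20.8, 129.1]
tcp_rot: [179.9, 0.0, 95.7]
ft_force: [-0.2, -0.8, -2.1]
finger_gap: 44.8
grip_force: 63.1
```

Request:
play_rows --motion '[[[3.34,-0.47,0,0,0,-0.9],[6.67,-0.95,0,0,0,-1.7],[10.01,-1.42,0,0,0,-2.6],[13.34,-1.9,0,0,0,-3.5],[16.68,-2.37,0,0,0,-4.3]]]'

```text
time: 19.75
tool_pos: [567.4, 143.9, 126.4]
tcp_rot: [-179.8, -0.0, 100.0]
ft_force: [0.6, 0.4, -1.9]
finger_gap: 44.7
grip_force: 63.1
```

Request:
play_rows --motion '[[[3.36,-0.22,0,0,0,-0.9],[6.72,-0.44,0,0,0,-1.7],[10.09,-0.66,0,0,0,-2.6],[13.45,-0.88,0,0,0,-3.5],[16.81,-1.1,0,0,0,-4.3]]]'

```text
time: 20.25
tool_pos: [527.6, 307.5, 126.3]
tcp_rot: [-179.9, 0.0, 104.3]
ft_force: [0.3, -0.4, -2.1]
finger_gap: 44.9
grip_force: 63.1
```

Request:
play_rows --motion '[[[3.37,0.03,0,0,0,-0.9],[6.0,0.06,0,0,0,-1.7],[6.74,0.07,0,0,0,-1.8],[6.74,0.07,0,0,0,-1.8],[6.74,0.07,0,0,0,-1.8]]]'

```text
time: 20.75
tool_pos: [512.9, 371.0, 127.1]
tcp_rot: [-179.9, 0.1, 106.0]
ft_force: [-0.3, -0.6, -2.6]
finger_gap: 44.4
grip_force: 63.1
```

Request:
play_rows --motion '[[[0,0,1.5,0,0,0],[0,0,3.5,0,0,0],[0,0,5.5,0,0,0],[0,0,6.8,0,0,0],[0,0,7.3,0,0,0]]]'

```text
time: 21.25
tool_pos: [512.0, 370.4, 52.3]
tcp_rot: [-179.8, 0.1, 106.0]
ft_force: [-0.3, 0.0, -2.3]
finger_gap: 44.6
grip_force: 63.1
```

Request:
play_rows --motion '[[[0,0,0.3,0,0,0],[0,0,0.8,0,0,0],[0,0,1.3,0,0,0],[0,0,1.8,0,0,0],[0,0,1.8,0,0,0]]]'

```text
time: 21.75
tool_pos: [513.8, 372.5, 39.0]
tcp_rot: [179.9, -0.0, 106.1]
ft_force: [-3.7, -2.8, 9.1]
finger_gap: 44.7
grip_force: 64.4
```

Request:
play_rows --motion '[[[0,0,0,0,0,0],[0,0,0,0,0,0]]]'

```text
time: 21.95
tool_pos: [513.7, 372.5, 39.0]
tcp_rot: [179.9, -0.0, 106.1]
ft_force: [-4.2, -3.9, 9.6]
finger_gap: 44.9
grip_force: 64.4
```

Request:
play_rows --motion '[[[0,0,0,0,0,0],[0,0,0,0,0,0],[0,0,0,0,0,0],[0,0,0,0,0,0],[0,0,0,0,0,0]]]' --jaw 0.75

```text
time: 22.45
tool_pos: [513.0, 372.1, 36.9]
tcp_rot: [-180.0, 0.0, 106.1]
ft_force: [0.3, -0.4, -0.6]
finger_gap: 64.0
grip_force: 0.0
```

Request:
play_rows --motion '[[[0,0,-1,0,0,0],[0,0,-3,0,0,0],[0,0,-6,0,0,0],[0,0,-9,0,0,0],[0,0,-11,0,0,0]]]'

```text
time: 22.95
tool_pos: [514.1, 372.7, 150.8]
tcp_rot: [179.8, -0.1, 106.1]
ft_force: [0.3, 0.0, -0.1]
finger_gap: 64.2
grip_force: 0.0
```

```bash
python3 plan.py 514,372.5,147,105.9 438.9,23,100,89.5,45 438.9,23,3,89.5,22; echo; python3 plan.py 438.9,23,130,89.5 611.3,2,130,94.4,30
```

```text
-> [438.9, 23.0, 100.0, 89.5]
[[[-3.51,-1.87,0.52,0,0,1.8],[-7.01,-3.73,1.04,0,0,3.6],[-10.52,-5.6,1.57,0,0,5.5],[-14.02,-7.47,2.09,0,0,7.3],[-17.53,-9.33,2.61,0,0,9.1]]]
[[[-3.76,-1.29,0.52,0,0,1.8],[-7.51,-2.58,1.04,0,0,3.6],[-11.27,-3.86,1.57,0,0,5.5],[-15.03,-5.15,2.09,0,0,7.3]]]
-> [438.9, 23.0, 3.0, 89.5]
[[[0.0,0.0,1.94,0,0,0.0],[0.0,0.0,3.88,0,0,0.0],[0.0,0.0,5.82,0,0,0.0],[0.0,0.0,7.76,0,0,0.0],[0.0,0.0,9.7,0,0,0.0]]]

-> [611.3, 2.0, 130.0, 94.4]
[[[-0.32,2.88,0.0,0,0,-0.8],[-0.65,5.75,0.0,0,0,-1.6],[-0.97,8.63,0.0,0,0,-2.5],[-1.3,11.51,0.0,0,0,-3.3],[-1.62,14.38,0.0,0,0,-4.1]]]
[[[-0.53,2.85,0.0,0,0,-0.8]]]
```

Request:
play_rows --motion '[[[-3.51,-1.87,0.52,0,0,1.8],[-7.01,-3.73,1.04,0,0,3.6],[-10.52,-5.6,1.57,0,0,5.5],[-14.02,-7.47,2.09,0,0,7.3],[-17.53,-9.33,2.61,0,0,9.1]]]' --jaw 0.6

```text
time: 23.45
tool_pos: [471.7, 176.6, 121.7]
tcp_rot: [179.9, -0.0, 96.9]
ft_force: [-0.1, -0.1, 0.4]
finger_gap: 51.3
grip_force: 0.0
```

Request:
play_rows --motion '[[[-3.76,-1.29,0.52,0,0,1.8],[-7.51,-2.58,1.04,0,0,3.6],[-11.27,-3.86,1.57,0,0,5.5],[-15.03,-5.15,2.09,0,0,7.3],[-15.03,-5.15,2.09,0,0,7.3]]]'

```text
time: 23.95
tool_pos: [438.0, 18.7, 100.1]
tcp_rot: [-180.0, 0.1, 89.4]
ft_force: [-0.1, -0.1, -0.2]
finger_gap: 51.1
grip_force: 0.0
```

Request:
play_rows --motion '[[[0,0,0,0,0,0],[0,0,2,0,0,0],[0,0,4,0,0,0],[0,0,5.5,0,0,0],[0,0,6,0,0,0]]]'

```text
time: 24.45
tool_pos: [438.2, 23.6, 39.0]
tcp_rot: [-179.9, -0.0, 89.8]
ft_force: [-0.5, 0.1, -0.9]
finger_gap: 51.3
grip_force: 0.0
```

Request:
play_rows --motion '[[[0,0,1.3,0,0,0],[0,0,2.4,0,0,0],[0,0,3.2,0,0,0],[0,0,3.7,0,0,0],[0,0,3.7,0,0,0]]]'

```text
time: 24.95
tool_pos: [438.4, 22.4, 2.3]
tcp_rot: [-179.9, -0.0, 89.7]
ft_force: [0.6, 0.1, 0.0]
finger_gap: 51.4
grip_force: 0.0
```

Request:
play_rows --motion '[[[0,0,0,0,0,0],[0,0,0,0,0,0],[0,0,0,0,0,0],[0,0,0,0,0,0],[0,0,0,0,0,0]]]' --jaw 0

```text
time: 25.45
tool_pos: [439.6, 22.3, 3.7]
tcp_rot: [179.9, 0.0, 89.7]
ft_force: [-1.2, -1.1, 6.0]
finger_gap: 20.6
grip_force: 58.5
```

Request:
play_rows --motion '[[[0,0,0,0,0,0],[0,0,0,0,0,0],[0,0,0,0,0,0]]]'

```text
time: 25.75
tool_pos: [439.5, 22.3, 3.7]
tcp_rot: [179.9, 0.0, 89.7]
ft_force: [-1.3, -1.7, 5.8]
finger_gap: 20.7
grip_force: 58.6
```

Request:
play_rows --motion '[[[0,0,-0.5,0,0,0],[0,0,-2,0,0,0],[0,0,-4,0,0,0],[0,0,-6,0,0,0],[0,0,-8,0,0,0]]]'

```text
time: 26.25
tool_pos: [438.4, 22.4, 83.6]
tcp_rot: [-179.9, -0.0, 89.7]
ft_force: [-0.4, 0.2, -1.8]
finger_gap: 20.5
grip_force: 58.7
```

Request:
play_rows --motion '[[[0,0,-2,0,0,0],[0,0,-3.6,0,0,0],[0,0,-4.5,0,0,0],[0,0,-4.7,0,0,0],[0,0,-4.7,0,0,0]]]'

```text
time: 26.75
tool_pos: [438.8, 22.4, 129.7]
tcp_rot: [-180.0, -0.0, 89.7]
ft_force: [0.2, -0.1, -1.9]
finger_gap: 20.6
grip_force: 58.7
```

Request:
play_rows --motion '[[[-0.32,2.88,0,0,0,-0.8],[-0.65,5.75,0,0,0,-1.6],[-0.97,8.63,0,0,0,-2.5],[-1.3,11.51,0,0,0,-3.3],[-1.62,14.38,0,0,0,-4.1]]]'

```text
time: 27.25
tool_pos: [582.9, 5.2, 128.1]
tcp_rot: [-179.8, -0.0, 93.8]
ft_force: [0.2, 0.1, -1.4]
finger_gap: 20.4
grip_force: 58.9
```

Request:
play_rows --motion '[[[-0.3,1.8,0,0,0,-0.6],[-0.53,2.85,0,0,0,-0.8],[-0.53,2.85,0,0,0,-0.8],[-0.53,2.85,0,0,0,-0.8]]]'

```text
time: 27.65
tool_pos: [610.4, 2.0, 128.5]
tcp_rot: [-179.8, -0.0, 94.5]
ft_force: [0.4, -0.2, -1.6]
finger_gap: 20.3
grip_force: 58.9
```

Run:
```python
from h import *
s=optics.snapshot("scene");a=s["pixels"][120:250,200:360]
crop(s,200,120,360,250,4,"pics/g4.png")
p=optics.snapshot("top");crop(p,60,140,380,270,2.5,"pics/t4.png")
print({k:np.round(v,1).tolist() for k,v in sensors.sense().items()})
```

```text
{'time': 27.8, 'joint_pos': [-4.6, 13.0, 89.9, 0.0, 77.2, -9.2], 'qd': [0.0, -0.5, -0.1, 0.1, 0.0, -0.0], 'joint_efforts': [-0.1, -60.2, -48.8, 0.0, -0.0, 0.0], 'tool_pos': [610.4, 2.1, 129.3], 'tcp_rot': [-179.9, -0.0, 94.6], 'ft_force': [0.9, 0.7, -1.2], 'wrist_torque': [-0.1, -0.0, -0.1], 'grip_force': 58.9, 'finger_gap': 20.6}
```

View pics/g4.png

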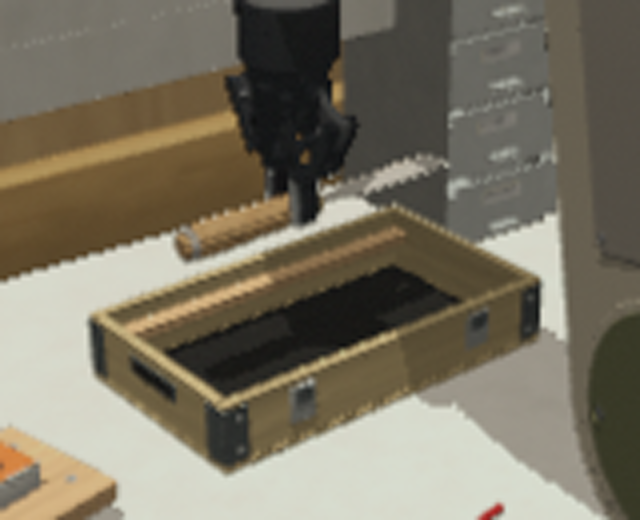

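View pics/t4.png

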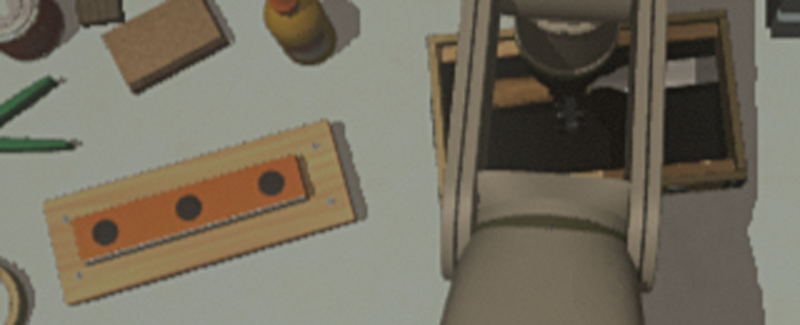

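The level lies along the middle of the board, at (188,208) in the top crop. The chisel is held flat above the case, so I lower it.

Request:
play_rows --motion '[[[0,0,1.5,0,0,0],[0,0,3.5,0,0,0],[0,0,5.5,0,0,0],[0,0,7.5,0,0,0],[0,0,9,0,0,0]]]'

```text
time: 28.25
tool_pos: [609.9, 2.1, 37.6]
tcp_rot: [-179.9, -0.0, 94.6]
ft_force: [-0.3, 0.4, -1.8]
finger_gap: 20.8
grip_force: 58.9
```

Request:
play_rows --motion '[[[0,0,0.8,0,0,0],[0,0,1.5,0,0,0],[0,0,2.2,0,0,0],[0,0,2.8,0,0,0],[0,0,3.2,0,0,0]]]'

```text
time: 28.75
tool_pos: [612.1, 1.4, 9.2]
tcp_rot: [180.0, 0.0, 94.6]
ft_force: [-16.1, -1.0, 35.4]
finger_gap: 20.7
grip_force: 62.6
```

Request:
play_rows --motion '[[[0,0,0,0,0,0],[0,0,0,0,0,0],[0,0,0,0,0,0]]]'

```text
time: 29.05
tool_pos: [612.0, 1.6, 9.6]
tcp_rot: [180.0, 0.0, 94.6]
ft_force: [-5.9, -0.6, 7.5]
finger_gap: 20.5
grip_force: 59.9
```

Request:
play_rows --motion '[[[0,0,0,0,0,0],[0,0,0,0,0,0],[0,0,0,0,0,0],[0,0,0,0,0,0],[0,0,0,0,0,0]]]' --jaw 0.6

```text
time: 29.55
tool_pos: [611.5, 1.9, 8.1]
tcp_rot: [180.0, -0.0, 94.6]
ft_force: [1.1, -0.4, -0.4]
finger_gap: 51.1
grip_force: 0.0
```

Request:
play_rows --motion '[[[0,0,-1,0,0,0],[0,0,-3,0,0,0],[0,0,-6,0,0,0],[0,0,-9,0,0,0],[0,0,-12.2,0,0,0]]]'

```text
time: 30.05
tool_pos: [611.2, 1.9, 131.7]
tcp_rot: [-180.0, -0.0, 94.6]
ft_force: [0.9, 1.0, -0.0]
finger_gap: 51.2
grip_force: 0.0
```

```bash
python3 plan.py 611.3,2,130,94.4 513.7,-330.2,160,-4.3,45; python3 plan.py 513.7,-330.2,147,-4.3 605.3,73.6,147,4.4,28
```

```text
-> [513.7, -330.2, 160.0, -4.3]
[[[-2.49,-0.94,-0.23,0,0,7.6],[-4.98,-1.89,-0.46,0,0,15.2],[-7.47,-2.83,-0.69,0,0,22.8],[-9.96,-3.78,-0.92,0,0,30.4],[-12.45,-4.72,-1.15,0,0,38.0]]]
[[[-2.54,0.79,-0.23,0,0,7.6],[-5.09,1.57,-0.46,0,0,15.2],[-7.63,2.36,-0.69,0,0,22.8],[-10.18,3.15,-0.92,0,0,30.4],[-12.72,3.94,-1.15,0,0,38.0]]]
[[[-1.52,2.19,-0.23,0,0,7.6],[-3.04,4.37,-0.46,0,0,15.2],[-4.57,6.56,-0.69,0,0,22.8]]]
-> [605.3, 73.6, 147.0, 4.4]
[[[0.41,-2.73,0.0,0,0,-0.6],[0.81,-5.46,0.0,0,0,-1.2],[1.22,-8.19,0.0,0,0,-1.7],[1.63,-10.92,0.0,0,0,-2.3],[2.04,-13.65,0.0,0,0,-2.9]]]
[[[0.54,-2.71,0.0,0,0,-0.6],[1.09,-5.41,0.0,0,0,-1.2],[1.63,-8.12,0.0,0,0,-1.7],[2.18,-10.82,0.0,0,0,-2.3],[2.72,-13.53,0.0,0,0,-2.9]]]
[[[0.68,-2.68,0.0,0,0,-0.6],[1.36,-5.35,0.0,0,0,-1.2],[2.04,-8.03,0.0,0,0,-1.7],[2.72,-10.7,0.0,0,0,-2.3],[3.4,-13.38,0.0,0,0,-2.9]]]
```

Request:
play_rows --motion '[[[-2.49,-0.94,-0.23,0,0,7.6],[-4.98,-1.89,-0.46,0,0,15.2],[-7.47,-2.83,-0.69,0,0,22.8],[-9.96,-3.78,-0.92,0,0,30.4],[-12.45,-4.72,-1.15,0,0,38]]]'

```text
time: 30.55
tool_pos: [574.1, -126.9, 142.7]
tcp_rot: [179.9, -0.0, 56.2]
ft_force: [0.5, -0.2, -0.3]
finger_gap: 51.1
grip_force: 0.0
```

Request:
play_rows --motion '[[[-2.54,0.79,-0.23,0,0,7.6],[-5.09,1.57,-0.46,0,0,15.2],[-7.63,2.36,-0.69,0,0,22.8],[-10.18,3.15,-0.92,0,0,30.4],[-12.72,3.94,-1.15,0,0,38]]]'

```text
time: 31.05
tool_pos: [536.8, -254.9, 154.2]
tcp_rot: [180.0, -0.0, 18.2]
ft_force: [1.0, 0.5, 0.2]
finger_gap: 51.1
grip_force: 0.0
```

Request:
play_rows --motion '[[[-1.52,2.19,-0.23,0,0,7.6],[-3.04,4.37,-0.46,0,0,15.2],[-4.57,6.56,-0.69,0,0,22.7],[-4.57,6.56,-0.69,0,0,22.7],[-4.57,6.56,-0.69,0,0,22.7]]]'

```text
time: 31.55
tool_pos: [514.6, -330.9, 160.6]
tcp_rot: [-180.0, -0.0, -4.1]
ft_force: [-0.3, 1.0, 0.0]
finger_gap: 51.2
grip_force: 0.0
```

Run:
```python
from h import *
s=optics.snapshot("top");crop(s,225,140,365,240,5,"pics/c5.png")
s=sensors.sense();print(s["tool_pos"],s["tcp_rot"])
```

```text
[ 514.75428809 -330.17570936  160.3828923 ] [-1.79984245e+02 -1.92972902e-02 -4.05475085e+00]
```

View pics/c5.png

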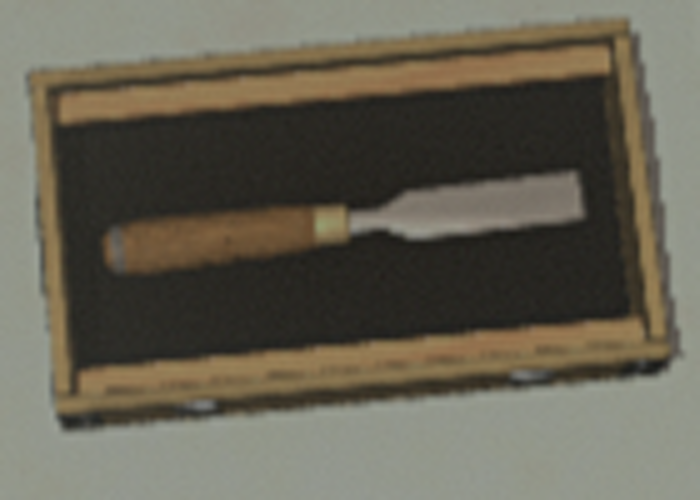

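The chisel lies centred on the case floor, from (105,250) to (585,195), halfway between the ledges. Next is the socket tray.

Request:
play_rows --motion '[[[0,0,2.5,0,0,0],[0,0,5,0,0,0],[0,0,7.5,0,0,0],[0,0,9.5,0,0,0],[0,0,11,0,0,0]]]'

```text
time: 32.1
tool_pos: [514.4, -328.7, 48.3]
tcp_rot: [-179.9, 0.1, -4.0]
ft_force: [-0.0, 0.3, -0.4]
finger_gap: 51.1
grip_force: 0.0
```

Request:
play_rows --motion '[[[0,0,1,0,0,0],[0,0,1.2,0,0,0],[0,0,1.2,0,0,0],[0,0,1.2,0,0,0]]]'

```text
time: 32.5
tool_pos: [515.4, -331.1, 39.3]
tcp_rot: [179.9, -0.1, -4.1]
ft_force: [0.0, -0.5, -0.2]
finger_gap: 51.1
grip_force: 0.0
```

Request:
play_rows --motion '[[[0,0,0,0,0,0],[0,0,0,0,0,0],[0,0,0,0,0,0],[0,0,0,0,0,0],[0,0,0,0,0,0]]]' --jaw 0

```text
time: 33.0
tool_pos: [515.0, -331.1, 38.7]
tcp_rot: [179.9, -0.1, -4.2]
ft_force: [-1.3, -1.4, 4.6]
finger_gap: 10.9
grip_force: 59.8
```

Request:
play_rows --motion '[[[0,0,0,0,0,0],[0,0,-0.4,0,0,0],[0,0,-1.4,0,0,0],[0,0,-2.8,0,0,0],[0,0,-4.5,0,0,0]]]'

```text
time: 33.5
tool_pos: [514.1, -330.0, 83.4]
tcp_rot: [-179.9, 0.1, -4.1]
ft_force: [0.0, -0.4, -4.4]
finger_gap: 10.7
grip_force: 58.4
```

Request:
play_rows --motion '[[[0,0,-1.7,0,0,0],[0,0,-3.5,0,0,0],[0,0,-5.2,0,0,0],[0,0,-6.2,0,0,0],[0,0,-6.5,0,0,0]]]'

```text
time: 34.0
tool_pos: [515.5, -331.2, 150.5]
tcp_rot: [179.9, -0.2, -4.1]
ft_force: [-0.8, -0.5, -5.0]
finger_gap: 11.3
grip_force: 58.7
```

Request:
play_rows --motion '[[[0.41,-2.73,0,0,0,-0.6],[0.81,-5.46,0,0,0,-1.2],[1.22,-8.19,0,0,0,-1.7],[1.63,-10.92,0,0,0,-2.3],[2.04,-13.65,0,0,0,-2.9]]]'

```text
time: 34.5
tool_pos: [544.4, -194.6, 147.1]
tcp_rot: [-180.0, 0.1, -1.2]
ft_force: [0.4, 0.1, -5.2]
finger_gap: 11.3
grip_force: 59.3
```

Request:
play_rows --motion '[[[0.54,-2.71,0,0,0,-0.6],[1.09,-5.41,0,0,0,-1.2],[1.63,-8.12,0,0,0,-1.7],[2.18,-10.82,0,0,0,-2.3],[2.72,-13.53,0,0,0,-2.9]]]'

```text
time: 35.0
tool_pos: [574.5, -60.0, 147.2]
tcp_rot: [-180.0, 0.1, 1.7]
ft_force: [0.2, 0.8, -5.1]
finger_gap: 10.7
grip_force: 59.3
```

Request:
play_rows --motion '[[[0.68,-2.68,0,0,0,-0.6],[1.36,-5.35,0,0,0,-1.2],[2.04,-8.03,0,0,0,-1.7],[2.72,-10.7,0,0,0,-2.3],[3.4,-13.38,0,0,0,-2.9]]]'

```text
time: 35.5
tool_pos: [604.7, 74.6, 147.1]
tcp_rot: [-180.0, 0.1, 4.6]
ft_force: [1.0, -0.4, -5.0]
finger_gap: 11.1
grip_force: 59.4
```

Request:
play_rows --motion '[[[0,0,0,0,0,0],[0,0,0,0,0,0],[0,0,0,0,0,0],[0,0,0,0,0,0]]]'

```text
time: 35.9
tool_pos: [604.9, 72.6, 147.7]
tcp_rot: [180.0, 0.0, 4.5]
ft_force: [0.3, -0.2, -5.5]
finger_gap: 11.1
grip_force: 59.7
```

Run:
```python
from h import *
s=sensors.sense();print(s["tool_pos"],s["tcp_rot"])
```

```text
[604.85241127  72.5888293  147.7066597 ] [1.79989748e+02 3.45781848e-02 4.48764145e+00]
```

Request:
play_rows --motion '[[[0,0,1,0,0,0],[0,0,2.5,0,0,0],[0,0,4,0,0,0],[0,0,5,0,0,0],[0,0,5.5,0,0,0]]]'

```text
time: 36.4
tool_pos: [603.6, 73.4, 90.3]
tcp_rot: [-180.0, 0.2, 4.5]
ft_force: [-0.1, -0.6, -5.0]
finger_gap: 11.3
grip_force: 59.7
```

Request:
play_rows --motion '[[[0,0,0,0,0,0],[0,0,0,0,0,0],[0,0,0,0,0,0],[0,0,0,0,0,0],[0,0,0,0,0,0]]]'

```text
time: 36.9
tool_pos: [605.5, 73.6, 93.6]
tcp_rot: [180.0, -0.1, 4.6]
ft_force: [-0.8, -0.6, -4.7]
finger_gap: 11.0
grip_force: 59.7
```

Request:
play_rows --motion '[[[0,0,0.3,0,0,0],[0,0,0.7,0,0,0],[0,0,1.1,0,0,0],[0,0,1.5,0,0,0],[0,0,1.75,0,0,0]]]'

```text
time: 37.4
tool_pos: [605.0, 73.5, 76.7]
tcp_rot: [180.0, 0.0, 4.6]
ft_force: [-16.0, -0.9, 25.0]
finger_gap: 11.2
grip_force: 64.1
```

Request:
play_rows --motion '[[[0,0,0,0,0,0],[0,0,0,0,0,0],[0,0,0,0,0,0],[0,0,0,0,0,0]]]'

```text
time: 37.8
tool_pos: [605.0, 73.5, 76.7]
tcp_rot: [180.0, 0.0, 4.6]
ft_force: [-6.9, -0.1, 7.9]
finger_gap: 11.0
grip_force: 61.6
```

Request:
play_rows --motion '[[[0,0,0,0,0,0],[0,0,0,0,0,0],[0,0,0,0,0,0],[0,0,0,0,0,0],[0,0,0,0,0,0]]]' --jaw 0.6

```text
time: 38.3
tool_pos: [605.2, 73.5, 75.5]
tcp_rot: [-180.0, -0.0, 4.6]
ft_force: [-0.7, 1.0, 0.5]
finger_gap: 51.4
grip_force: 0.0
```

Request:
play_rows --motion '[[[0,0,-1,0,0,0],[0,0,-3,0,0,0],[0,0,-5,0,0,0],[0,0,-7,0,0,0],[0,0,-8,0,0,0]]]'

```text
time: 38.8
tool_pos: [606.4, 73.6, 158.7]
tcp_rot: [180.0, -0.2, 4.6]
ft_force: [-0.2, 0.2, 0.3]
finger_gap: 51.2
grip_force: 0.0
```

```bash
python3 plan.py 605.3,73.6,155,4.4 508.7,-449.8,155,-4.3,45;  python3 plan.py 508.7,-449.8,150,-4.3 621.5,-112.8,150,4.4,28
```

```text
-> [508.7, -449.8, 155.0, -4.3]
[[[-1.14,4.29,0.0,0,0,0.7],[-2.27,8.57,0.0,0,0,1.5],[-3.41,12.86,0.0,0,0,2.2],[-4.55,17.15,0.0,0,0,2.9],[-5.69,21.44,0.0,0,0,3.6]]]
[[[-0.86,4.35,0.0,0,0,0.7],[-1.73,8.7,0.0,0,0,1.4],[-2.59,13.05,0.0,0,0,2.2],[-3.46,17.4,0.0,0,0,2.9],[-4.32,21.75,0.0,0,0,3.6]]]
[[[-0.59,4.4,0.0,0,0,0.7],[-1.17,8.79,0.0,0,0,1.4]]]
-> [621.5, -112.8, 150.0, 4.4]
[[[0.67,-2.65,0.0,0,0,-0.7],[1.34,-5.3,0.0,0,0,-1.3],[2.01,-7.95,0.0,0,0,-2.0],[2.68,-10.6,0.0,0,0,-2.7],[3.35,-13.25,0.0,0,0,-3.3]]]
[[[0.82,-2.61,0.0,0,0,-0.7],[1.65,-5.21,0.0,0,0,-1.3],[2.47,-7.82,0.0,0,0,-2.0],[3.3,-10.43,0.0,0,0,-2.7],[4.12,-13.03,0.0,0,0,-3.3]]]
[[[0.98,-2.55,0.0,0,0,-0.7],[1.95,-5.11,0.0,0,0,-1.3],[2.93,-7.66,0.0,0,0,-2.0]]]
```

Request:
play_rows --motion '[[[-1.14,4.29,0,0,0,0.7],[-2.27,8.57,0,0,0,1.5],[-3.41,12.86,0,0,0,2.2],[-4.55,17.15,0,0,0,2.9],[-5.69,21.44,0,0,0,3.6]]]'

```text
time: 39.3
tool_pos: [564.8, -146.3, 155.7]
tcp_rot: [180.0, -0.0, 0.9]
ft_force: [0.8, 0.7, 0.2]
finger_gap: 51.3
grip_force: 0.0
```

Request:
play_rows --motion '[[[-0.86,4.35,0,0,0,0.7],[-1.73,8.7,0,0,0,1.4],[-2.59,13.05,0,0,0,2.2],[-3.46,17.4,0,0,0,2.9],[-4.32,21.75,0,0,0,3.6]]]'

```text
time: 39.8
tool_pos: [525.2, -364.6, 155.5]
tcp_rot: [-180.0, -0.0, -2.7]
ft_force: [0.5, 0.1, 0.7]
finger_gap: 51.2
grip_force: 0.0
```

Request:
play_rows --motion '[[[-0.59,4.4,0,0,0,0.7],[-1.0,7.8,0,0,0,1.4],[-1.17,8.79,0,0,0,1.6],[-1.17,8.79,0,0,0,1.6],[-1.17,8.79,0,0,0,1.6]]]'

```text
time: 40.3
tool_pos: [510.3, -449.1, 155.2]
tcp_rot: [-179.9, 0.0, -4.2]
ft_force: [0.0, 0.1, 0.2]
finger_gap: 51.2
grip_force: 0.0
```

Request:
play_rows --motion '[[[0,0,2.5,0,0,0],[0,0,5,0,0,0],[0,0,7.5,0,0,0],[0,0,9.5,0,0,0],[0,0,10.5,0,0,0]]]'

```text
time: 40.8
tool_pos: [509.9, -447.1, 48.1]
tcp_rot: [-179.8, 0.1, -4.1]
ft_force: [-0.2, -0.5, -0.3]
finger_gap: 51.1
grip_force: 0.0
```

Request:
play_rows --motion '[[[0,0,0.8,0,0,0],[0,0,1.2,0,0,0],[0,0,1.2,0,0,0],[0,0,1.2,0,0,0],[0,0,1.2,0,0,0]]]'

```text
time: 41.3
tool_pos: [510.6, -450.8, 39.7]
tcp_rot: [179.9, -0.1, -4.3]
ft_force: [0.1, 1.8, 0.6]
finger_gap: 51.3
grip_force: 0.0
```

Request:
play_rows --motion '[[[-0.1,0,0.1,0,0,0],[-0.1,0,0.1,0,0,0],[-0.1,0,0.1,0,0,0]]]'

```text
time: 41.6
tool_pos: [509.0, -450.1, 37.5]
tcp_rot: [-180.0, 0.0, -4.3]
ft_force: [0.2, 0.4, -0.1]
finger_gap: 51.0
grip_force: 0.0
```

Request:
play_rows --motion '[[[0,0,0,0,0,0],[0,0,0,0,0,0],[0,0,0,0,0,0],[0,0,0,0,0,0],[0,0,0,0,0,0]]]' --jaw 0

```text
time: 42.1
tool_pos: [509.1, -450.3, 37.6]
tcp_rot: [180.0, -0.0, -4.3]
ft_force: [0.2, -1.1, 0.1]
finger_gap: 11.4
grip_force: 60.7
```

Request:
play_rows --motion '[[[0,0,0,0,0,0],[0,0,-0.4,0,0,0],[0,0,-1.4,0,0,0],[0,0,-2.8,0,0,0],[0,0,-4.5,0,0,0]]]'

```text
time: 42.6
tool_pos: [508.8, -449.7, 83.3]
tcp_rot: [-180.0, 0.0, -4.2]
ft_force: [0.2, -0.6, -3.2]
finger_gap: 11.3
grip_force: 60.0
```

Request:
play_rows --motion '[[[0,0,-1.7,0,0,0],[0,0,-3.5,0,0,0],[0,0,-5.2,0,0,0],[0,0,-6.2,0,0,0],[0,0,-6.5,0,0,0]]]'

```text
time: 43.1
tool_pos: [509.9, -450.9, 150.0]
tcp_rot: [179.9, -0.1, -4.2]
ft_force: [-0.2, -0.5, -5.3]
finger_gap: 11.3
grip_force: 60.2
```

Request:
play_rows --motion '[[[0.67,-2.65,0,0,0,-0.7],[1.34,-5.3,0,0,0,-1.3],[2.01,-7.95,0,0,0,-2.0],[2.68,-10.6,0,0,0,-2.7],[3.35,-13.25,0,0,0,-3.3]]]'

```text
time: 43.6
tool_pos: [552.0, -319.1, 146.5]
tcp_rot: [-179.9, 0.1, -0.9]
ft_force: [0.1, 0.9, -4.0]
finger_gap: 11.1
grip_force: 60.3
```

Request:
play_rows --motion '[[[0.82,-2.61,0,0,0,-0.7],[1.65,-5.21,0,0,0,-1.3],[2.47,-7.82,0,0,0,-2.0],[3.3,-10.43,0,0,0,-2.7],[4.12,-13.03,0,0,0,-3.3]]]'

```text
time: 44.1
tool_pos: [595.4, -189.5, 146.5]
tcp_rot: [-180.0, 0.1, 2.4]
ft_force: [0.4, -0.4, -4.3]
finger_gap: 11.2
grip_force: 60.3
```

Request:
play_rows --motion '[[[0.98,-2.55,0,0,0,-0.7],[1.95,-5.11,0,0,0,-1.3],[2.7,-7.1,0,0,0,-1.9],[2.93,-7.66,0,0,0,-2.1],[2.93,-7.66,0,0,0,-2.1]]]'

```text
time: 44.6
tool_pos: [621.5, -112.2, 146.7]
tcp_rot: [-180.0, 0.1, 4.5]
ft_force: [-0.5, -0.3, -4.0]
finger_gap: 10.9
grip_force: 60.3
```

Request:
play_rows --motion '[[[0,0,0,0,0,0],[0,0,0,0,0,0],[0,0,0,0,0,0],[0,0,0,0,0,0],[0,0,0,0,0,0]]]'

```text
time: 45.1
tool_pos: [621.7, -113.5, 147.5]
tcp_rot: [180.0, -0.0, 4.4]
ft_force: [0.3, 0.3, -3.8]
finger_gap: 11.1
grip_force: 60.3
```

Request:
play_rows --motion '[[[0.04,-0.02,1,0,0,0],[0.04,-0.02,2.5,0,0,0],[0.04,-0.02,4,0,0,0],[0.04,-0.02,5,0,0,0],[0.04,-0.02,5.4,0,0,0]]]'

```text
time: 45.6
tool_pos: [620.5, -112.4, 90.5]
tcp_rot: [-179.9, 0.2, 4.5]
ft_force: [-0.4, -0.1, -3.7]
finger_gap: 11.0
grip_force: 60.2
```

Request:
play_rows --motion '[[[0,0,0,0,0,0],[0,0,0,0,0,0],[0,0,0,0,0,0],[0,0,0,0,0,0],[0,0,0,0,0,0]]]'

```text
time: 46.1
tool_pos: [622.5, -113.0, 94.1]
tcp_rot: [180.0, -0.1, 4.5]
ft_force: [-0.2, 0.1, -4.4]
finger_gap: 11.3
grip_force: 60.2
```

Request:
play_rows --motion '[[[0,0,0.3,0,0,0],[0,0,0.7,0,0,0],[0,0,1.1,0,0,0],[0,0,1.5,0,0,0],[0,0,1.8,0,0,0]]]'

```text
time: 46.6
tool_pos: [622.0, -112.8, 75.5]
tcp_rot: [-180.0, 0.0, 4.5]
ft_force: [-12.1, 2.2, 22.4]
finger_gap: 11.3
grip_force: 64.1
```

Request:
play_rows --motion '[[[0,0,0,0,0,0],[0,0,0,0,0,0],[0,0,0,0,0,0]]]'

```text
time: 46.9
tool_pos: [622.1, -112.9, 75.5]
tcp_rot: [-180.0, 0.0, 4.5]
ft_force: [-1.7, -0.0, -1.7]
finger_gap: 11.0
grip_force: 60.8
```

Seated within 0.5 mm of the original grasp. I'll release, clear the arm and compare with the first image.

Request:
play_rows --motion '[[[0,0,0,0,0,0],[0,0,0,0,0,0],[0,0,0,0,0,0],[0,0,0,0,0,0],[0,0,0,0,0,0]]]' --jaw 0.6

```text
time: 47.4
tool_pos: [622.3, -112.9, 75.6]
tcp_rot: [180.0, -0.0, 4.5]
ft_force: [-0.8, -0.2, 1.0]
finger_gap: 50.9
grip_force: 0.0
```

Request:
play_rows --motion '[[[0,0,-1,0,0,0],[0,0,-3,0,0,0],[0,0,-6,0,0,0],[0,0,-10,0,0,0],[0,0,-13,0,0,0]]]'

```text
time: 47.9
tool_pos: [622.7, -113.0, 209.0]
tcp_rot: [180.0, -0.1, 4.5]
ft_force: [-0.1, 0.7, -0.9]
finger_gap: 51.7
grip_force: 0.0
```

Request:
play_rows --motion '[[[-1,4.2,0,0,0,0],[-2,8.4,0,0,0,0],[-3,12.6,0,0,0,0],[-4,16.8,0,0,0,0],[-5,21,0,0,0,0]]]'

```text
time: 48.4
tool_pos: [588.3, -327.8, 206.7]
tcp_rot: [180.0, -0.0, 4.5]
ft_force: [0.5, -0.4, 0.3]
finger_gap: 51.5
grip_force: 0.0
```

Request:
play_rows --motion '[[[-2,4,0,0,0,0],[-4,8,0,0,0,0],[-6,12,0,0,0,0],[-8,15,0,0,0,0],[-8,15,0,0,0,0]]]'

```text
time: 48.9
tool_pos: [517.3, -486.5, 206.1]
tcp_rot: [179.9, 0.0, 4.1]
ft_force: [0.5, -1.0, -0.1]
finger_gap: 51.5
grip_force: 0.0
```

Run:
```python
from h import *
s=optics.snapshot("top");a=cv2.imread("pics/top0.png");b=s["pixels"][:,:,::-1]
k=lambda im,x0,x1:cv2.cvtColor(np.ascontiguousarray(im[145:222,x0:x1]),cv2.COLOR_BGR2GRAY).astype(np.float32)
for n,x0,x1 in(("case R edge",330,362),("socket",236,278),("screw",310,352)):
    print(n,cv2.phaseCorrelate(k(a,x0,x1),k(b,x0,x1)))
st=lambda im:cv2.resize(im[135:235,230:365],None,fx=2.9,fy=2.9,interpolation=cv2.INTER_CUBIC)
cv2.imwrite("pics/f1.png",np.hstack([st(a),st(b)]))
cv2.imwrite("pics/f2.png",b)
```

```text
case R edge ((-0.278427147644301, 0.0029231130602340727), 1.0174581184983253)
socket ((0.5273293095453973, 0.12701891086457806), 0.9728721025254992)
screw ((0.151853225414051, -0.07590820003706966), 0.9114026721318563)
```

View pics/f1.png

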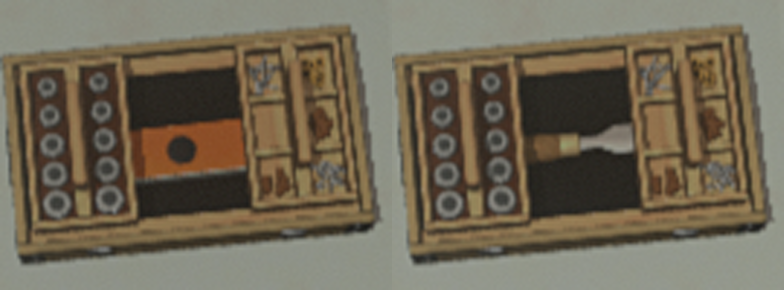

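View pics/f2.png

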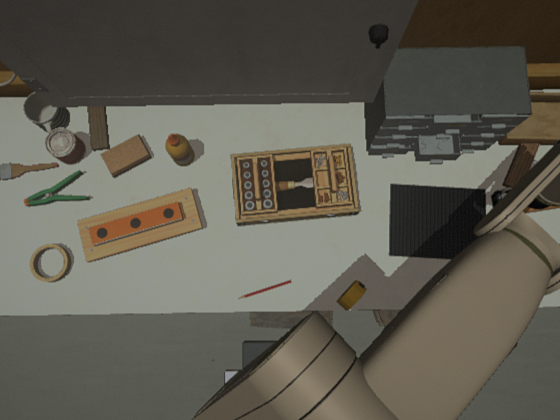

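The trays match their start within about half a pixel (roughly 1 mm). The chisel shows in the gap at (296,184), the level is on the board at (136,222) and the arm is clear, so I'm handing in.

Request:
play_rows --motion '[[[0,0,0,0,0,0],[0,0,0,0,0,0],[0,0,0,0,0,0]]]'

```text
time: 49.25
tool_pos: [521.5, -480.6, 205.8]
tcp_rot: [-180.0, -0.0, 4.6]
ft_force: [0.9, 0.1, 0.4]
finger_gap: 51.1
grip_force: 0.0
```

```bash
python3 -c "
from bench import job
print(job.hand_in())"
```

```text
the job is handed in; nothing more can be done
None
```

The job is handed in at about 49 s: the level lies along the middle of the shelf board, the chisel is flat in the middle of the case floor, both trays are back within about 1 mm of where they started, and the gripper is open and clear; no verdict was returned.

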